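Close the vial drawers and start the sampler

TASK

The two vial drawers of the sampler have been loaded and left part-way out: push each of them fully home with the fingertips, smoothly and without slamming, with the vials left standing in their sockets. Once both drawers are flush with the front, press the green start key all the way down with a fingertip and let it come back up. Pick nothing up, and leave the bottle, the beaker and the ampoule tray where they are.

Things in the scene. Friction and masses are not known exactly. Their poses are not given: they have to be found in the camera images.
- sampler: the vial sampler, a fixed beige instrument 300 wide, 380 deep, 192 mm high. Origin: middle of the lower edge of its flat front face, on the bench; x points level into it (the way the drawers close), y left along the front, z up. The deck over the two drawers is 100 mm high and 200 mm deep from the front face; behind it rises the tower with the black control panel
- drawer_left (a joint): left drawer, how far it is pulled out, in m: 0 = fully home (its front flush with the instrument's front face, a firm end stop), up to 0.12. It slides level along the sampler's x axis; about 3 N of friction, no spring or latch, stays where it is left
- drawer_left_front (a point): middle of the outer face of the left drawer's flat grey front, 60 mm above the bench; same axes as the sampler (x = the way in). At sampler y = +84 mm, x = minus the opening. The front is 104 wide, 12 thick, 24 to 80 mm above the bench, without a handle
- vial_left1 (a joint): how far, in m, a loose vial has been lifted straight up out of its socket (0 = standing in it): amber glass, white cap, 23 mm diameter, 46 mm high, in the front row of the left drawer, its top 75 mm above the bench, its middle 28 mm behind the drawer front's outer face and 30 mm to the left of its middle line
- vial_left2 (a joint): how far, in m, a loose vial has been lifted straight up out of its socket (0 = standing in it): amber glass, white cap, 23 mm diameter, 46 mm high, in the front row of the left drawer, its top 75 mm above the bench, its middle 28 mm behind the drawer front's outer face and 0 mm from its middle line
- vial_left3 (a joint): how far, in m, a loose vial has been lifted straight up out of its socket (0 = standing in it): amber glass, white cap, 23 mm diameter, 46 mm high, in the front row of the left drawer, its top 75 mm above the bench, its middle 28 mm behind the drawer front's outer face and 30 mm to the right of its middle line
- drawer_right (a joint): right drawer, how far it is pulled out, in m: 0 = fully home (its front flush with the instrument's front face, a firm end stop), up to 0.12. It slides level along the sampler's x axis; about 3 N of friction, no spring or latch, stays where it is left
- drawer_right_front (a point): middle of the outer face of the right drawer's flat grey front, 60 mm above the bench; same axes as the sampler (x = the way in). At sampler y = -84 mm, x = minus the opening. The front is 104 wide, 12 thick, 24 to 80 mm above the bench, without a handle
- vial_right1 (a joint): how far, in m, a loose vial has been lifted straight up out of its socket (0 = standing in it): amber glass, blue cap, 23 mm diameter, 46 mm high, in the front row of the right drawer, its top 75 mm above the bench, its middle 28 mm behind the drawer front's outer face and 30 mm to the left of its middle line
- vial_right2 (a joint): how far, in m, a loose vial has been lifted straight up out of its socket (0 = standing in it): amber glass, blue cap, 23 mm diameter, 46 mm high, in the front row of the right drawer, its top 75 mm above the bench, its middle 28 mm behind the drawer front's outer face and 0 mm from its middle line
- vial_right3 (a joint): how far, in m, a loose vial has been lifted straight up out of its socket (0 = standing in it): amber glass, blue cap, 23 mm diameter, 46 mm high, in the front row of the right drawer, its top 75 mm above the bench, its middle 28 mm behind the drawer front's outer face and 30 mm to the right of its middle line
- start_key (a joint): travel of the green start key in m: 0 = up, 0.006 = fully down; a spring returns it. 1.5 N starts it moving, 5 N holds it fully down. It acts from 0.0045 on
- start_key_top (a point): middle of the top of the green start key, a round cap 24 mm across standing 10 mm out of a black collar 40 mm across, on the deck midway between the drawers, 51 mm behind the front face, 128 mm above the bench. z points out of the key, leaning 0.15 rad towards the front; the key moves against z
- ampoule_tray: loose white tray 66 x 130 x 26 mm with three amber ampoules, lying on the deck behind the start key; origin: middle of its underside, x along its short side
- reagent_bottle: loose amber bottle with blue cap, 70 mm diameter, 140 mm high, standing on the bench beside the sampler; origin: middle of its foot
- beaker: loose glass beaker, 68 mm diameter, 90 mm high, standing on the bench beside the sampler; origin: middle of its foot
Things that resemble listed ones, but are neither listed nor needed, are in the scene too. What is meant by the ampoule_tray is not brown or purple, and is the larger of those in its own colour.

How it is judged:
By the outcome, as a careful person would: the job done as asked, in the order asked, and still so for the second after the job is handed in, with the robot touching nothing.
It also fails if it takes over 48 s, if anything falls off the work surface, if the arm or the gripper's body presses on something with over 40 N, if the wrist force passes 120 N, or if a joint passes its speed limit or range.

ROBOT

A 6-joint arm with a two-finger parallel gripper is mounted at the origin on the work surface. World frame = base frame: x ahead of the robot, y to its left, z up, the work surface at z = 0. Lengths are in m, angles in rad, forces in N, time in s.
With the tool pointing down it reaches from about 0.225 to 0.725 m from the base axis. Payload 3.1 kg.
Tool frame: the origin (TCP) lies midway between the tips of the shut fingers; the grasp point (between the pads) lies 19 mm behind it; z points along the fingers, y is the line along which they close (so a half turn about z gives the same grasp; the last joint's range is limited). The gripper opens to 85 mm and grips with 20 to 120 N. Pads are 22 mm wide; open, the fingers measure 114 mm over their backs; the gripper's body (76 mm by 85 mm) begins 54 mm behind the grasp point. The pads swing forward as they close: fully open they stand 13 mm farther back than shut.
Start: joints at [-1.453, 0.048, 0.099, 1.622, 0, 1.443], TCP at [0.128, -0.509, 0.231] pointing down, gripper open.
Joint ranges: [-2.91, 2.91], [-0.99, 1.94], [-1.21, 1.42], [-2.12, 2.29], [-1.49, 1.47], [-3.14, 3.14]. Speed limits (rad/s): [2.79, 2.79, 3.14, 3.14, 3.14, 3.14].

INTERFACE

Orientations are given as [roll, pitch, yaw] about the fixed x, y, z axes, in that order (R = Rz(yaw) Ry(pitch) Rx(roll)).
In Python, from station import r, vision, spotter gives the robot as it stands.
- The arm moves only by the tool play_rows, never from a script. Its argument "moves" is one flat list of numbers, 7 for each row, row after row: the turn, a rotation vector about the tool's x, y, z in units of 6 degrees (1.0 is 6 degrees), then the shift along the tool's x, y, z in units of 30 mm (1.0 is 30 mm), then the opening, from 0 (shut) to 1 (fully open). In form: [ax, ay, az, x, y, z, gripper, ax, ay, az, x, y, z, gripper, ...]. A call has 1 to 10 rows; each row is the pose to reach, as a shift and turn from the pose commanded when the call began, along the tool's axes at that moment; what a row does not reach only later rows make up. A row lasts 1/8 s, in which the tool goes at most 62.5 mm and 10.7 degrees, less where a joint would pass 70% of its speed; a pose out of reach is approached as far as the arm can. A call with a gripper value outside its range is refused whole. The fingers move at their own pace and stop on an object; "squeeze" is the grip in N (left out, the last holds). Time passes only in rows, so rows that repeat a pose let the fingers close. It gives the time, the measured TCP pose, the force, the opening and the grip force at its end, in the units of the state.
- r.state(): the state, without advancing time (a new reading comes with each control period).
- vision.capture(name): name is "side" or "top"; returns a dict with "pixels" (420x560x3 uint8, red, green, blue), "intrinsics" (3x3 intrinsics, pixels), "R" (3x3) and "t" (3): a world point X has camera coordinates R X + t. Camera axes: x right, y down, z forward; pixel columns grow to the right and rows downward; lengths in m; the calibration is good to about 2 mm. A picture is of the moment at which its call begins. There is no depth.
- r.finish_job(): hands the job in; it is judged then, once.
Trained networks look in the newest picture that a camera, given by its name, has taken for a name from the list of things; names that differ only in an ending like _2 or _b are one class to them, and where a whole thing is asked for, a point or a joint stands for the part that bears it (a point fixed in the world has none). Each returns a list of dicts, best first, with "conf" (0 to 1); they miss things now and then, are a little off and sometimes report something else, mostly with a low value. They report only what shows in the picture. A call takes as long as a camera call. They do not tell look-alikes from the thing itself.
- spotter.silhouettes(camera, name): "pixels" (420x560 bool, what is visible of it) and "uv" ([column, row] in pixels, amid what is visible of it).
The state is a dict: "t": time; "qpos": joint angles; "joint_vel": joint speeds; "tau": joint torques, N m; "ee_pos": TCP position; "ee_rot": TCP orientation; "wrist_force": force on the tool from outside, world axes, zero at the start; "moment": the same for the moment, N m; "gripper_width": finger opening in m; "grip_force": force on a finger pad.
Only numpy, scipy, OpenCV 4.12 (cv2) and the standard library are available. Lean on these libraries where they do the work, as an engineer would, in place of code of your own. Each camera call takes 0.05 s, during which the arm holds its last target. There are 200 camera calls.

## Working session

There is one attempt and no reset: what is moved stays moved. The work goes in short steps, Python scripts to look and compute and a tool call to move; the robot and the scene stay as the last step left them, time stands still between calls to the robot, and variables do not carry over. Pictures are saved under pics/ and viewed, at most 10 in all, crops included, and the job is handed in when it is done.

Besides the shell and the picture viewer there is one more tool, called after "Request:" as name(argument=value, ...), one argument or row to a line, values as JSON. play_rows: Moves the arm, as the interface text tells. Its arguments: {"type":"object","properties":{"moves":{"type":"array","items":{"type":"number"}},"squeeze":{"type":"number"}},"required":["moves"]}

```bash
mkdir -p pics; ls
python3 - <<'E'
from station import r,vision,spotter
import cv2,numpy as np
for c in("side","top"):
    p=vision.capture(c); cv2.imwrite(f"pics/{c}0.png",p["pixels"][:,:,::-1])
    print(c,p["intrinsics"].tolist(),p["R"].tolist(),p["t"].tolist())
    for n in("drawer_left_front","drawer_right_front","start_key_top","ampoule_tray","reagent_bottle","beaker","sampler","vial_left1","vial_right1"):
        print(n,[(round(d["conf"],2),np.round(d["uv"]).tolist(),int(d["pixels"].sum())) for d in spotter.silhouettes(c,n)][:7])
print(r.state())
E
```

```text
pics
side [[456.52124587173154, 0.0, 282.99229352269504], [0.0, 456.52124587173154, 214.65463711632813], [0.0, 0.0, 1.0]] [[0.9565021035190333, -0.2917098179895623, 0.003017954963401547], [-0.20048204902051364, -0.6648155681779813, -0.7196021180685367], [0.21192138633040575, 0.6876958938343926, -0.6943800714443887]] [-0.544074890468248, 0.20151899274761587, 1.0233961728772867]
drawer_left_front [(0.8, [275.0, 214.0], 1337)]
drawer_right_front [(0.64, [279.0, 267.0], 1622)]
start_key_top [(0.5, [314.0, 214.0], 80)]
ampoule_tray [(0.95, [209.0, 322.0], 1840), (0.79, [319.0, 176.0], 233), (0.75, [207.0, 238.0], 721), (0.74, [379.0, 233.0], 23974), (0.68, [359.0, 222.0], 1372)]
reagent_bottle [(0.61, [274.0, 165.0], 943)]
beaker [(0.9, [298.0, 318.0], 1304)]
sampler [(0.71, [378.0, 234.0], 23771)]
vial_left1 [(0.65, [264.0, 204.0], 55), (0.53, [265.0, 222.0], 92)]
vial_right1 [(0.7, [273.0, 269.0], 124), (0.45, [271.0, 250.0], 84), (0.39, [270.0, 257.0], 70)]
top [[459.98375673115197, 0.0, 269.1125222417607], [0.0, 459.98375673115197, 206.34250748927894], [0.0, 0.0, 1.0]] [[0.01175704057
[... 844 characters left out ...]
.47, [325.0, 225.0], 71)]
{'t': 1.0, 'qpos': array([-1.45281522e+00,  4.79806624e-02,  9.91953100e-02,  1.62199754e+00,
        1.59188443e-05,  1.44301441e+00]), 'joint_vel': array([ 0.00172995, -0.00078512,  0.00235738,  0.0002985 , -0.00069093,
        0.00073111]), 'tau': array([-9.84101189e-05, -3.38657248e+01,  3.20165777e+01,  1.15803938e-03,
       -1.32776986e-04,  1.17488696e-06]), 'ee_pos': array([ 0.12773165, -0.5092168 ,  0.23131927]), 'ee_rot': array([ 3.14157730e+00, -1.40769072e-05,  2.45763019e-01]), 'wrist_force': array([-0.43623347,  0.64103613, -0.14444383]), 'moment': array([-0.03658232,  0.02412673, -0.01440931]), 'grip_force': 0.0, 'gripper_width': 0.08506911010796372}
```

View both.

View pics/top0.png

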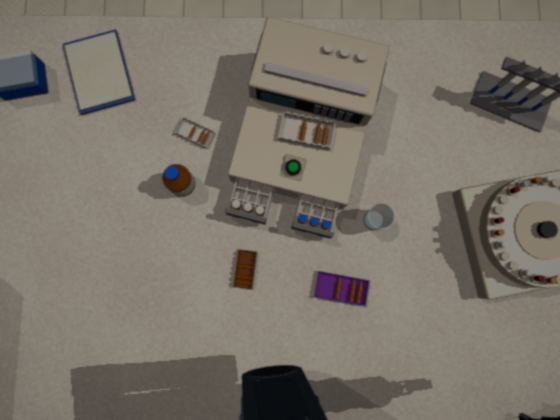

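View pics/side0.png

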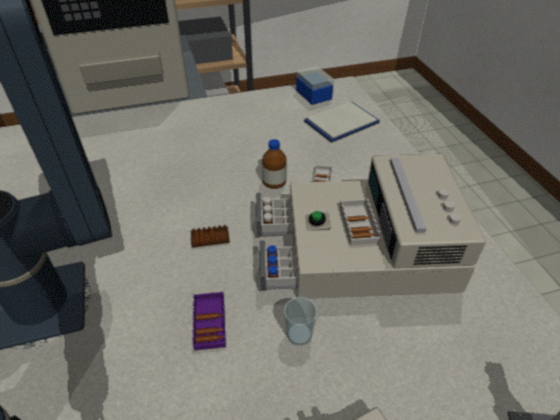

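```bash
cat > h.py <<'E'
from station import r,vision,spotter
import cv2,numpy as np
from scipy.optimize import least_squares
def proj(p,X):
    c=np.asarray(X)@p["R"].T+p["t"]; q=c@p["intrinsics"].T; return q[...,:2]/q[...,2:]
def onz(p,uv,z):
    d=p["R"].T@np.linalg.solve(p["intrinsics"],[*uv,1]); o=-p["R"].T@p["t"]; return o+d*(z-o[2])/d[2]
def hsv(p): return cv2.cvtColor(p["pixels"],cv2.COLOR_RGB2HSV)
def blobs(m,lo=15):
    n,_,s,c=cv2.connectedComponentsWithStats(m.astype(np.uint8)); return [(c[i].round(1).tolist(),int(s[i,4])) for i in range(1,n) if s[i,4]>=lo]
E
python3 - <<'E'
from h import *
for c in("side","top"):
    p=vision.capture(c);H=hsv(p);h,s,v=[H[...,i].astype(int) for i in range(3)]
    print(c,"green",blobs((h>40)&(h<85)&(s>120)&(v>50)),"blue",blobs((h>100)&(h<125)&(s>150)&(v>80)))
    g=blobs((h>40)&(h<85)&(s>120)&(v>50))[0][0]; print("key",onz(p,g,.126))
    for b,_ in blobs((h>100)&(h<125)&(s>150)&(v>80)): print(b,onz(p,b,.07).round(3))
    for n in("vial_left1","vial_right1"): print([(np.round(d["uv"],1).tolist(),onz(p,d["uv"],.07).round(3).tolist()) for d in spotter.silhouettes(c,n)])
    x,y,w,hh=(215,90,160,160) if c=="top" else (240,170,160,140)
    cv2.imwrite(f"pics/{c}1.png",cv2.resize(p["pixels"][y:y+hh,x:x+w,::-1],None,fx=3.7,fy=3.7,interpolation=cv2.INTER_CUBIC))
E
```

```text
side green [([316.6, 215.6], 70)] blue [([321.2, 94.2], 268), ([273.8, 144.0], 75), ([271.6, 249.1], 46), ([272.0, 259.1], 54), ([272.6, 269.5], 59)]
key [ 0.6402921  -0.02962448  0.126     ]
[321.2, 94.2] [0.882 0.581 0.07 ]
[273.8, 144.0] [0.646 0.347 0.07 ]
[271.6, 249.1] [ 0.526 -0.051  0.07 ]
[272.0, 259.1] [ 0.518 -0.08   0.07 ]
[272.6, 269.5] [ 0.511 -0.109  0.07 ]
[]
[([272.7, 258.8], [0.52, -0.079, 0.07]), ([273.9, 270.0], [0.514, -0.111, 0.07])]
top green [([292.9, 166.4], 85)] blue [([171.5, 172.6], 132), ([302.3, 218.0], 45), ([314.5, 220.9], 46), ([326.5, 223.9], 46)]
key [ 0.64102686 -0.02437141  0.126     ]
[171.5, 172.6] [0.635 0.275 0.07 ]
[302.3, 218.0] [ 0.525 -0.051  0.07 ]
[314.5, 220.9] [ 0.518 -0.081  0.07 ]
[326.5, 223.9] [ 0.511 -0.11   0.07 ]
[([257.7, 208.7], [0.547, 0.059, 0.07]), ([238.8, 205.3], [0.555, 0.106, 0.07]), ([244.2, 208.0], [0.548, 0.092, 0.07]), ([289.1, 166.7], [0.654, -0.018, 0.07]), ([248.5, 199.9], [0.568, 0.082, 0.07])]
[([327.3, 225.9], [0.506, -0.112, 0.07])]
```

View pics/top1.png

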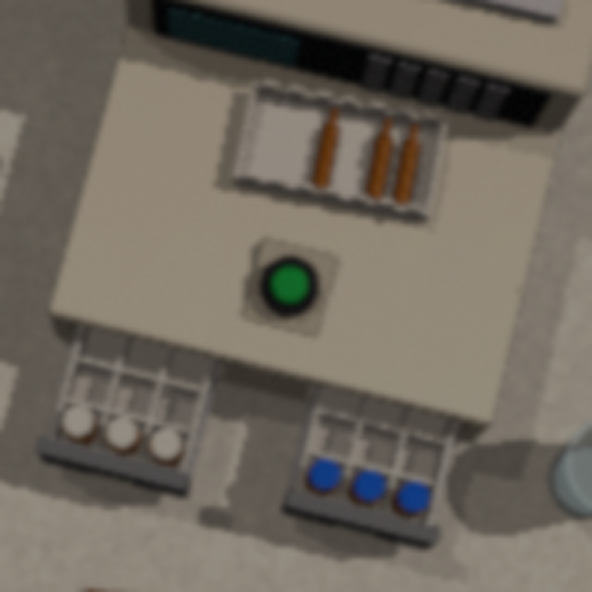

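View pics/side1.png

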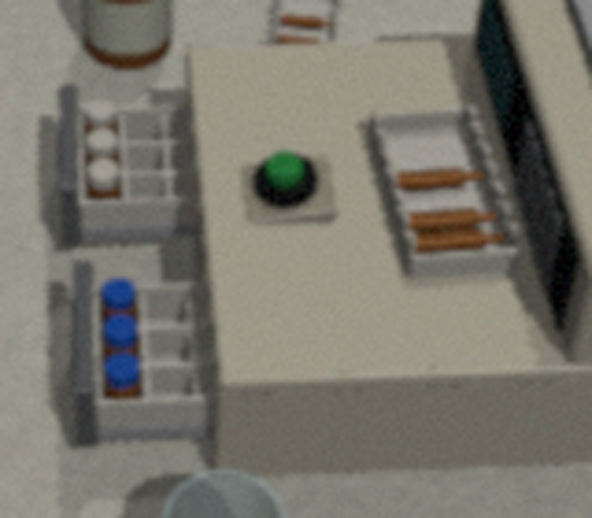

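Run:
```python
from h import *
T=vision.capture("top");S=vision.capture("side")
w=[[80,422],[122,434],[166,444]]; ct=np.array([[52,313],[490,420]])/3.7+[215,90]
cs=np.array([[207,205],[0,0]])
obs=[(T,"k",[292.9,166.4]),(S,"k",[316.6,215.6])]
for i,u in enumerate(w): obs.append((T,"L%d"%i,np.array(u)/3.7+[215,90]))
for i,u in enumerate([[98,112],[101,142],[103,175]]): obs.append((S,"L%d"%i,np.array(u)/3.7+[240,170]))
for i,u in enumerate([[302.3,218],[314.5,220.9],[326.5,223.9]]): obs.append((T,"R%d"%i,u))
for i,u in enumerate([[271.6,249.1],[272,259.1],[272.6,269.5]]): obs.append((S,"R%d"%i,u))
obs+=[(T,"cL",ct[0]),(T,"cR",ct[1]),(S,"cL",np.array([190,42])/3.7+[240,170]),(S,"cR",np.array([219,380])/3.7+[240,170])]
def pt(P,n):
    x,y,a,oL,oR=P
    if n=="k": l=[.051,0,.1245]
    elif n[0]=="c": l=[0,.15 if n[1]=="L" else -.15,.1]
    else:
        s=1 if n[0]=="L" else -1; l=[.028-(oL if s>0 else oR),s*.084+.03-.03*int(n[1]),.070]
    c,s_=np.cos(a),np.sin(a); return np.array([x+c*l[0]-s_*l[1],y+s_*l[0]+c*l[1],l[2]])
f=lambda P:np.concatenate([proj(p,pt(P,n))-u for p,n,u in obs])
q=least_squares(f,[.58,-.01,-.236,.06,.06],loss="soft_l1");P=q.x
print(P.round(4)); print([(n,r_.round(1).tolist()) for (p,n,u),r_ in zip(obs,f(P).reshape(-1,2))])
x,y,a=P[:3];c,s=np.cos(a),np.sin(a)
for nm,l in dict(key=[.051,0],Lf=[-P[3],.084],Rf=[-P[4],-.084],Lh=[0,.084],Rh=[0,-.084]).items(): print(nm,(x+c*l[0]-s*l[1]).round(4),(y+s*l[0]+c*l[1]).round(4))
for nm,cam in((T,"top"),(S,"side")):
  for n in("beaker","reagent_bottle"):
    for d in spotter.silhouettes(cam,n)[:1]:
        v,u=np.nonzero(d["pixels"]); print(cam,n,[onz(nm,(u.mean(),v.max()),0).round(3)])
  g=proj(nm,pt(P,"k"))
```

```text
[ 0.5924 -0.0129 -0.2424  0.0908  0.0838]
[('k', [0.3, -0.2]), ('k', [-0.0, -1.0]), ('L0', [-0.7, -0.5]), ('L1', [-0.3, -0.7]), ('L2', [-0.4, -0.4]), ('L0', [0.0, 0.4]), ('L1', [-0.5, 0.3]), ('L2', [-0.7, -0.3]), ('R0', [0.4, -0.2]), ('R1', [0.1, 0.0]), ('R2', [-0.0, 0.1]), ('R0', [-0.1, 0.5]), ('R1', [0.0, 0.4]), ('R2', [-0.1, 0.4]), ('cL', [-1.5, -1.4]), ('cR', [0.6, 0.5]), ('cL', [-1.2, 0.5]), ('cR', [0.2, 0.5])]
key 0.6419 -0.0251
Lf 0.5244 0.0905
Rf 0.4909 -0.0743
Lh 0.6125 0.0687
Rh 0.5722 -0.0944
top beaker [array([ 0.507, -0.258,  0.   ])]
top reagent_bottle [array([0.59 , 0.269, 0.   ])]
side beaker [array([ 0.524, -0.264,  0.   ])]
side reagent_bottle [array([0.61, 0.23, 0.  ])]
```

```bash
cat >> h.py <<'E'
from scipy.spatial.transform import Rotation as Ro
SX,SY,SA=.5924,-.0129,-.2424
def s2w(l): return np.array([SX,SY,0])+Ro.from_euler("z",SA).apply(l)
def go(l,rpy):   # sampler-frame target -> (turn, shift) units
    s=r.state(); R0=Ro.from_euler("xyz",s["ee_rot"]); R1=Ro.from_euler("xyz",rpy)
    return ((R0.inv()*R1).as_rotvec(degrees=True)/6).round(3),(R0.inv().apply(s2w(l)-s["ee_pos"])/.03).round(3)
def where():
    s=r.state(); p=Ro.from_euler("z",-SA).apply(s["ee_pos"]-[SX,SY,0]); print("t",round(s["t"],2),"sampler-frame TCP mm",(p*1e3).round(1),"rpy",s["ee_rot"].round(3),"F",Ro.from_euler("z",-SA).apply(s["wrist_force"]).round(1))
E
python3 - <<'E'
from h import *
where(); print(go([-.145,-.084,.2],[np.pi,0,SA]))
E
```

```text
t 1.6 sampler-frame TCP mm [-332.  -593.4  231.3] rpy [3.142 0.    0.246] F [-0.3 -0.7  0.4]
(array([0.   , 0.   , 4.662]), array([ 13.467, -12.072,   1.043]))
```

Request:
play_rows(
  moves=[0,0,0.8,1.5,-1.34,0.1,0,0,0,1.6,3,-2.68,0.2,0,0,0,2.4,4.5,-4.02,0.3,0,0,0,3.2,6,-5.36,0.4,0,0,0,4,7.5,-6.7,0.5,0,0,0,4.66,9,-8.05,0.7,0,0,0,4.66,10.5,-9.4,0.8,0,0,0,4.66,12,-10.75,0.9,0,0,0,4.66,13.2,-11.8,1.04,0,0,0,4.66,13.47,-12.07,1.04,0],
)

```text
t: 2.85
ee_pos: [0.4322, -0.0573, 0.1997]
ee_rot: [-3.141, 0.001, -0.238]
wrist_force: [-0.4, -0.9, 0.6]
gripper_width: 0.0
grip_force: 0.0
```

Run:
```python
from h import *
where(); print(go([-.115,-.084,.055],[np.pi,0,SA]))
p=vision.capture("top");cv2.imwrite("pics/top2.png",p["pixels"][60:340,140:480,::-1])
```

```text
t 2.85 sampler-frame TCP mm [-144.8  -81.6  199.7] rpy [-3.141e+00  1.000e-03 -2.380e-01] F [-0.2 -1.   0.6]
(array([-0.003,  0.007,  0.045]), array([0.997, 0.087, 4.822]))
```

Request:
play_rows(
  moves=[0,0,0,0,0,1,0,0,0,0,0,0,2,0,0,0,0,0,0,3,0,0,0,0,0,0,4,0,0,0,0,0,0,4.6,0,0,0,0,0,0,4.82,0,0,0,0,0,0,4.82,0,0,0,0,0,0,4.82,0],
)

```text
t: 3.9
ee_pos: [0.4324, -0.0603, 0.0567]
ee_rot: [3.141, -0.002, -0.243]
wrist_force: [0.1, 0.7, 0.4]
gripper_width: 0.0002
grip_force: 0.0
```

Run:
```python
from h import *
where()
a=[]
for c in("top","side"):
    p=vision.capture(c); s=p["pixels"][90:290,200:400] if c=="top" else p["pixels"][150:350,180:380]
    a.append(cv2.resize(s[:,:,::-1],(400,400),interpolation=cv2.INTER_CUBIC))
cv2.imwrite("pics/b3.png",np.hstack(a))
```

```text
t 3.9 sampler-frame TCP mm [-144.   -84.4   56.7] rpy [ 3.141e+00 -2.000e-03 -2.430e-01] F [-0.1  0.7  0.4]
```

View pics/b3.png

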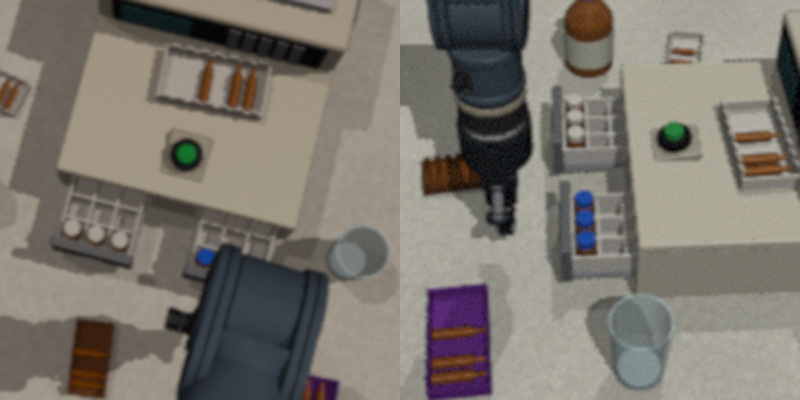

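Request:
play_rows(
  moves=[0,0,0,0.3,0,0,0,0,0,0,0.6,0,0,0,0,0,0,0.9,0,0,0,0,0,0,1.1,0,0,0,0,0,0,1.25,0,0,0,0,0,0,1.4,0,0,0,0,0,0,1.5,0,0,0,0,0,0,1.6,0,0,0,0,0,0,1.7,0,0,0,0,0,0,1.8,0,0,0],
)

```text
t: 5.25
ee_pos: [0.4832, -0.0724, 0.0554]
ee_rot: [3.142, 0.002, -0.242]
wrist_force: [-2.9, 1.0, 2.2]
gripper_width: 0.0
grip_force: 1.4
```

```bash
python3 -c "
from h import *
where()"
```

```text
t 5.25 sampler-frame TCP mm [-91.7 -84.   55.4] rpy [ 3.142e+00  2.000e-03 -2.420e-01] F [-3.   0.3  2.2]
```

Request:
play_rows(
  moves=[0,0,0,0.1,0,0,0,0,0,0,0.25,0,0,0,0,0,0,0.4,0,0,0,0,0,0,0.55,0,0,0,0,0,0,0.7,0,0,0,0,0,0,0.85,0,0,0,0,0,0,1.0,0,0,0,0,0,0,1.15,0,0,0,0,0,0,1.3,0,0,0,0,0,0,1.45,0,0,0],
)

```text
t: 6.5
ee_pos: [0.5264, -0.0831, 0.0554]
ee_rot: [-3.142, 0.0, -0.242]
wrist_force: [-2.5, 0.7, 0.2]
gripper_width: 0.0003
grip_force: 1.4
```

Request:
play_rows(
  moves=[0,0,0,0.15,0,0,0,0,0,0,0.3,0,0,0,0,0,0,0.4,0,0,0,0,0,0,0.5,0,0,0,0,0,0,0.6,0,0,0,0,0,0,0.68,0,0,0,0,0,0,0.75,0,0,0,0,0,0,0.8,0,0,0,0,0,0,0.85,0,0,0,0,0,0,0.9,0,0,0],
)

```text
t: 7.75
ee_pos: [0.5524, -0.0895, 0.0554]
ee_rot: [-3.142, 0.0, -0.242]
wrist_force: [-2.7, 1.3, -1.1]
gripper_width: -0.0001
grip_force: 1.3
```

```bash
python3 -c "
from h import *
where()"
```

```text
t 7.75 sampler-frame TCP mm [-20.4 -84.   55.4] rpy [-3.142  0.    -0.242] F [-3.   0.6 -1.1]
```

Request:
play_rows(
  moves=[0,0,0,0.05,0,0,0,0,0,0,0.1,0,0,0,0,0,0,0.14,0,0,0,0,0,0,0.18,0,0,0,0,0,0,0.21,0,0,0,0,0,0,0.24,0,0,0],
)

```text
t: 8.5
ee_pos: [0.5591, -0.0911, 0.0554]
ee_rot: [3.142, 0.001, -0.242]
wrist_force: [-4.9, 0.8, 0.3]
gripper_width: 0.0001
grip_force: 0.7
```

Request:
play_rows(
  moves=[0,0,0,0.03,0,0,0,0,0,0,0.06,0,0,0],
)

```text
t: 8.75
ee_pos: [0.559, -0.0911, 0.0554]
ee_rot: [3.141, 0.005, -0.242]
wrist_force: [-10.1, 3.1, 3.4]
gripper_width: -0.0002
grip_force: 0.3
```

Request:
play_rows(
  moves=[0,0,0,0.03,0,0,0,0,0,0,0.06,0,0,0],
)

```text
t: 9.0
ee_pos: [0.5589, -0.0911, 0.0554]
ee_rot: [3.141, 0.009, -0.242]
wrist_force: [-14.3, 2.8, 5.7]
gripper_width: 0.0002
grip_force: 0.1
```

Request:
play_rows(
  moves=[0,0,0,-0.3,0,0,0,0,0,0,-1,0,0,0,0,0,0,-2,0,0,0,0,0,0,-3.2,0,0,0,0,0,0,-4.3,0,0,0,0,0,0,-4.3,-1.5,0,0,0,0,0,-4.3,-3,0,0,0,0,0,-4.3,-4.5,0,0,0,0,0,-4.3,-5.6,0,0,0,0,0,-4.3,-5.6,0,0],
)

```text
t: 10.25
ee_pos: [0.4618, 0.0063, 0.0555]
ee_rot: [-3.092, 0.002, -0.165]
wrist_force: [-0.1, -0.3, 0.7]
gripper_width: 0.0004
grip_force: 0.0
```

Run:
```python
from h import *
where()
a=[]
for c in("top","side"):
    p=vision.capture(c); s=p["pixels"][90:290,200:400] if c=="top" else p["pixels"][150:350,180:380]
    a.append(cv2.resize(s[:,:,::-1],(400,400),interpolation=cv2.INTER_CUBIC))
cv2.imwrite("pics/b4.png",np.hstack(a))
```

```text
t 10.25 sampler-frame TCP mm [-131.4  -12.7   55.5] rpy [-3.092e+00  2.000e-03 -1.650e-01] F [-0.  -0.3  0.7]
```

View pics/b4.png

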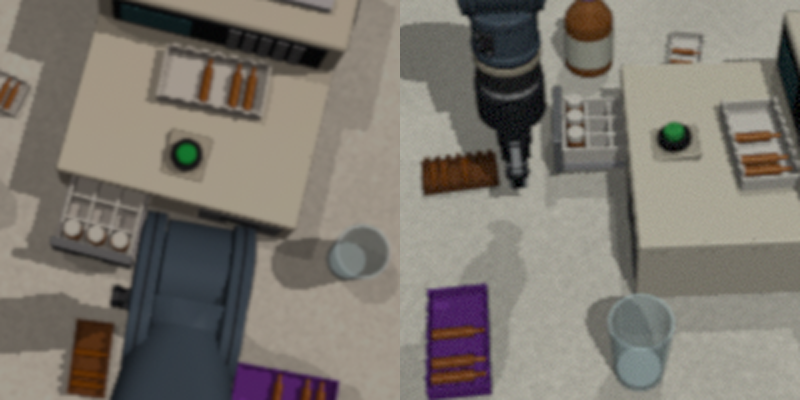

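Request:
play_rows(
  moves=[0,0,0,0,0,0,0],
)

```text
t: 10.48
ee_pos: [0.4611, 0.0062, 0.0554]
ee_rot: [-3.092, 0.002, -0.166]
wrist_force: [0.4, -0.5, 0.4]
gripper_width: -0.0
grip_force: 0.0
```

```bash
python3 -c "
from h import *
where();print(go([-.14,.084,.057],[np.pi,0,SA]),r.state()['qpos'])"
```

```text
t 10.47 sampler-frame TCP mm [-132.   -13.    55.4] rpy [-3.092e+00  2.000e-03 -1.660e-01] F [ 0.5 -0.4  0.4]
(array([-0.477,  0.039,  0.73 ]), array([-0.019, -3.243,  0.11 ])) [-0.16688011 -0.08633525 -0.38551608  1.27388454  0.05002652  3.14060704]
```

```bash
python3 -c "
from h import *
print(go([-.14,.084,.057],[np.pi,0,SA+np.pi/2]))"
```

```text
(array([ -0.401,  -0.34 , -14.267]), array([-0.019, -3.243,  0.11 ]))
```

Request:
play_rows(
  moves=[-0.04,-0.03,-1.45,0,-0.3,0,0,-0.08,-0.07,-2.9,0,-0.65,0,0,-0.12,-0.1,-4.35,0,-1,0,0,-0.16,-0.14,-5.8,0,-1.35,0.1,0,-0.2,-0.17,-7.25,0,-1.7,0.1,0,-0.24,-0.2,-8.7,0,-2.05,0.1,0,-0.28,-0.24,-10.15,0,-2.4,0.1,0,-0.32,-0.28,-11.6,0,-2.75,0.1,0,-0.36,-0.31,-13,0,-3.1,0.1,0,-0.4,-0.34,-14.27,0,-3.24,0.1,0],
)

```text
t: 11.72
ee_pos: [0.4772, 0.1026, 0.0574]
ee_rot: [3.141, -0.0, 1.334]
wrist_force: [0.2, 0.2, -0.1]
gripper_width: 0.0001
grip_force: 0.0
```

```bash
python3 -c "
from h import *
where();print(go([-.14,.084,.057],[np.pi,0,SA+np.pi]),r.state()['qpos'])"
```

```text
t 11.72 sampler-frame TCP mm [-139.5   84.5   57.4] rpy [ 3.141 -0.     1.334] F [ 0.1  0.2 -0.1]
(array([ 3.0000e-03,  1.0000e-03, -1.4948e+01]), array([-0.016, -0.016,  0.014])) [ 7.42314184e-02 -1.30126700e-02 -3.10208693e-01  1.27327216e+00
  6.95800871e-05  1.88194408e+00]
```

Request:
play_rows(
  moves=[0,0,-1.5,0,0,0,0,0,0,-3,0,0,0,0,0,0,-4.5,0,0,0,0,0,0,-6,0,0,0,0,0,0,-7.5,0,0,0,0,0,0,-9,0,0,0,0,0,0,-10.5,0,0,0,0,0,0,-12,0,0,0,0,0,0,-13.5,0,0,0,0,0,0,-15,0,0,0,0],
)

```text
t: 12.98
ee_pos: [0.4771, 0.1021, 0.0574]
ee_rot: [3.141, 0.0, 2.905]
wrist_force: [-0.6, -0.3, 0.1]
gripper_width: 0.0002
grip_force: 0.0
```

Request:
play_rows(
  moves=[0,0,0,0,0,0,0],
)

```text
t: 13.1
ee_pos: [0.4771, 0.1021, 0.0574]
ee_rot: [3.141, 0.0, 2.898]
wrist_force: [-0.1, -0.2, 0.0]
gripper_width: -0.0003
grip_force: 0.0
```

```bash
python3 -c "
from h import *
where();print(go([-.11,.084,.057],[np.pi,0,SA+np.pi]))"
```

```text
t 13.1 sampler-frame TCP mm [-139.5   84.    57.4] rpy [3.141 0.    2.898] F [-0.1 -0.3  0. ]
(array([ 0.001,  0.001, -0.013]), array([-0.984,  0.002,  0.012]))
```

Request:
play_rows(
  moves=[0,0,0,-0.3,0,0,0,0,0,0,-0.6,0,0,0,0,0,0,-0.8,0,0,0,0,0,0,-0.9,0,0,0,0,0,0,-1,0,0,0,0,0,0,-1.1,0,0,0,0,0,0,-1.2,0,0,0,0,0,0,-1.3,0,0,0,0,0,0,-1.4,0,0,0,0,0,0,-1.5,0,0,0],
)

```text
t: 14.35
ee_pos: [0.5204, 0.0918, 0.0574]
ee_rot: [3.141, -0.001, 2.9]
wrist_force: [-1.9, 0.5, 1.7]
gripper_width: -0.0004
grip_force: 1.4
```

Request:
play_rows(
  moves=[0,0,0,-0.1,0,0,0,0,0,0,-0.25,0,0,0,0,0,0,-0.4,0,0,0,0,0,0,-0.55,0,0,0,0,0,0,-0.7,0,0,0,0,0,0,-0.85,0,0,0,0,0,0,-1.0,0,0,0,0,0,0,-1.15,0,0,0,0,0,0,-1.3,0,0,0,0,0,0,-1.45,0,0,0],
)

```text
t: 15.6
ee_pos: [0.5633, 0.0812, 0.0573]
ee_rot: [3.141, -0.0, 2.9]
wrist_force: [-2.8, 0.9, 0.3]
gripper_width: -0.0003
grip_force: 1.4
```

```bash
python3 -c "
from h import *
where()"
```

```text
t 15.6 sampler-frame TCP mm [-50.8  84.3  57.3] rpy [ 3.141 -0.     2.9  ] F [-3.   0.2  0.3]
```

Request:
play_rows(
  moves=[0,0,0,-0.15,0,0,0,0,0,0,-0.3,0,0,0,0,0,0,-0.43,0,0,0,0,0,0,-0.55,0,0,0,0,0,0,-0.65,0,0,0,0,0,0,-0.74,0,0,0,0,0,0,-0.82,0,0,0,0,0,0,-0.89,0,0,0,0,0,0,-0.95,0,0,0,0,0,0,-1,0,0,0],
)

```text
t: 16.85
ee_pos: [0.5923, 0.074, 0.0574]
ee_rot: [3.141, 0.0, 2.9]
wrist_force: [-2.4, 0.4, -0.5]
gripper_width: -0.0
grip_force: 1.3
```

Request:
play_rows(
  moves=[0,0,0,-0.04,0,0,0,0,0,0,-0.08,0,0,0,0,0,0,-0.11,0,0,0,0,0,0,-0.14,0,0,0,0,0,0,-0.17,0,0,0,0,0,0,-0.2,0,0,0],
)

```text
t: 17.6
ee_pos: [0.5981, 0.0726, 0.0574]
ee_rot: [3.141, 0.0, 2.9]
wrist_force: [-2.9, 0.2, -1.7]
gripper_width: 0.0003
grip_force: 1.3
```

Request:
play_rows(
  moves=[0,0,0,-0.03,0,0,0,0,0,0,-0.06,0,0,0],
)

```text
t: 17.85
ee_pos: [0.5995, 0.0722, 0.0574]
ee_rot: [3.141, -0.001, 2.9]
wrist_force: [-3.9, 1.5, -0.5]
gripper_width: -0.0003
grip_force: 1.3
```

Request:
play_rows(
  moves=[0,0,0,-0.04,0,0,0,0,0,0,-0.08,0,0,0],
)

```text
t: 18.1
ee_pos: [0.5997, 0.0722, 0.0574]
ee_rot: [3.142, -0.005, 2.901]
wrist_force: [-9.8, 2.5, 2.5]
gripper_width: -0.0002
grip_force: 1.3
```

Request:
play_rows(
  moves=[0,0,0,-0.03,0,0,0,0,0,0,-0.06,0,0,0],
)

```text
t: 18.35
ee_pos: [0.5997, 0.0722, 0.0573]
ee_rot: [-3.141, -0.008, 2.901]
wrist_force: [-14.0, 3.9, 5.4]
gripper_width: -0.0
grip_force: 1.3
```

```bash
python3 -c "
from h import *
where()"
```

```text
t 18.35 sampler-frame TCP mm [-13.3  84.4  57.3] rpy [-3.141 -0.008  2.901] F [-14.5   0.5   5.4]
```

Request:
play_rows(
  moves=[0,0,0,0.3,0,0,0,0,0,0,0.8,0,0,0,0,0,0,1.5,0,-0.5,0,0,0,0,1.6,0,-1.5,0,0,0,0,1.6,0,-2.7,0,0,0,0,1.6,0,-3.9,0,0,0,0,1.6,0,-4.8,0,0,0,0,1.6,0,-4.8,0],
)

```text
t: 19.35
ee_pos: [0.5605, 0.0824, 0.2058]
ee_rot: [3.139, 0.01, 2.9]
wrist_force: [-0.6, 0.5, 0.5]
gripper_width: -0.0
grip_force: 0.0
```

Run:
```python
from h import *
where();print(go([.042,0,.188],[np.pi,.15,SA+np.pi]))
a=[]
for c in("top","side"):
    p=vision.capture(c); s=p["pixels"][90:290,200:400] if c=="top" else p["pixels"][150:350,180:380]
    a.append(cv2.resize(s[:,:,::-1],(400,400),interpolation=cv2.INTER_CUBIC))
cv2.imwrite("pics/b5.png",np.hstack(a))
```

```text
t 19.35 sampler-frame TCP mm [-53.9  84.9 205.8] rpy [3.139 0.01  2.9  ] F [-0.7  0.3  0.5]
(array([ 0.025, -1.333,  0.004]), array([-3.187, -2.833,  0.619]))
```

View pics/b5.png

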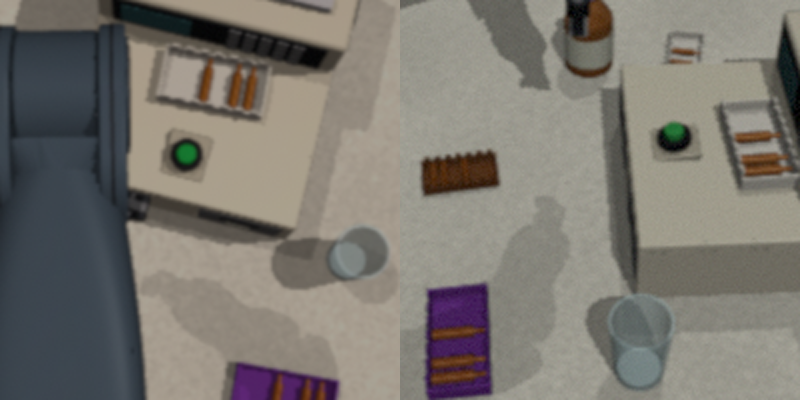

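Request:
play_rows(
  moves=[0,-0.2,0,-0.5,-0.45,0.05,0,0,-0.4,0,-1,-0.9,0.1,0,0,-0.7,0,-1.6,-1.4,0.2,0,0,-0.9,0,-2.2,-1.9,0.3,0,0,-1.2,0,-2.8,-2.5,0.5,0,0,-1.33,0,-3.19,-2.83,0.62,0,0,-1.33,0,-3.19,-2.83,0.62,0,0,-1.33,0,-3.19,-2.83,0.62,0],
)

```text
t: 20.45
ee_pos: [0.6298, -0.0224, 0.1829]
ee_rot: [3.141, 0.139, 2.9]
wrist_force: [0.3, 0.0, -0.6]
gripper_width: -0.0001
grip_force: 0.0
```

Run:
```python
from h import *
where();print(go([.051-.149*.012,0,.128+.0119],[np.pi,.15,SA+np.pi]))
a=[]
for c in("top","side"):
    p=vision.capture(c); s=p["pixels"][90:290,200:400] if c=="top" else p["pixels"][150:290,250:390]
    a.append(cv2.resize(s[:,:,::-1],(400,400),interpolation=cv2.INTER_CUBIC))
cv2.imwrite("pics/b6.png",np.hstack(a))
```

```text
t 20.45 sampler-frame TCP mm [ 38.6  -0.2 182.9] rpy [3.141 0.139 2.9  ] F [ 0.3  0.1 -0.6]
(array([ 0.009, -0.106,  0.01 ]), array([-0.153,  0.005,  1.467]))
```

View pics/b6.png

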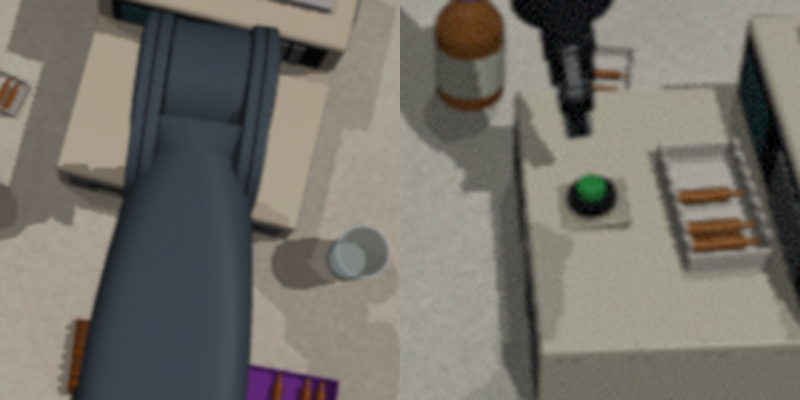

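Request:
play_rows(
  moves=[0,-0.1,0,-0.05,0,0.4,0,0,-0.1,0,-0.1,0,0.8,0,0,-0.1,0,-0.15,0,1.15,0,0,-0.1,0,-0.15,0,1.35,0,0,-0.1,0,-0.15,0,1.47,0,0,-0.1,0,-0.15,0,1.47,0],
)

```text
t: 21.3
ee_pos: [0.6401, -0.0252, 0.1395]
ee_rot: [3.141, 0.15, 2.9]
wrist_force: [0.3, 0.0, 0.2]
gripper_width: -0.0007
grip_force: 0.0
```

Run:
```python
from h import *
where();print(go([.051,0,.128],[np.pi,.15,SA+np.pi]))
p=vision.capture("side")
cv2.imwrite("pics/b7.png",cv2.resize(p["pixels"][150:290,250:390,::-1],(560,560),interpolation=cv2.INTER_CUBIC))
```

```text
t 21.3 sampler-frame TCP mm [ 49.2  -0.5 139.5] rpy [3.141 0.15  2.9  ] F [0.3 0.1 0.2]
(array([ 0.004, -0.004,  0.008]), array([-0.001,  0.017,  0.389]))
```

View pics/b7.png

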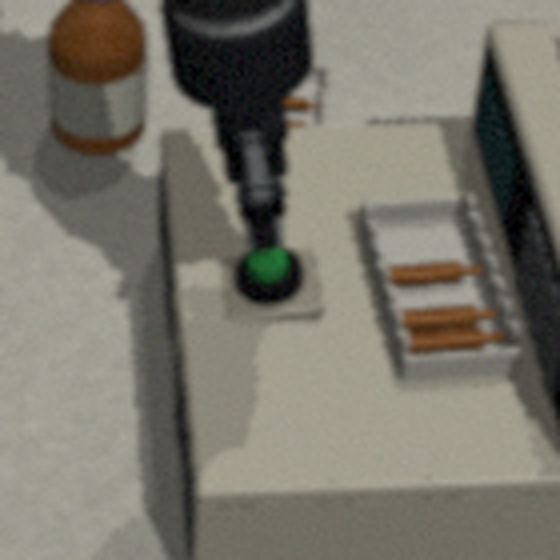

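Request:
play_rows(
  moves=[0,0,0,0,0,0.12,0,0,0,0,0,0,0.24,0,0,0,0,0,0,0.34,0,0,0,0,0,0,0.41,0,0,0,0,0,0,0.47,0,0,0,0,0,0,0.52,0],
)

```text
t: 22.1
ee_pos: [0.6422, -0.0257, 0.1247]
ee_rot: [3.141, 0.15, 2.9]
wrist_force: [-2.1, 0.1, 2.9]
gripper_width: -0.0001
grip_force: 1.6
```

Request:
play_rows(
  moves=[0,0,0,0,0,0.04,0,0,0,0,0,0,0.08,0],
)

```text
t: 22.35
ee_pos: [0.6426, -0.0258, 0.1223]
ee_rot: [3.141, 0.15, 2.9]
wrist_force: [-3.1, 0.3, 5.2]
gripper_width: -0.0001
grip_force: 2.3
```

```bash
python3 -c "
from h import *
where()"
```

```text
t 22.35 sampler-frame TCP mm [ 51.8  -0.5 122.3] rpy [3.141 0.15  2.9  ] F [-3.1 -0.5  5.2]
```

Request:
play_rows(
  moves=[0,0,0,0,0,0.04,0,0,0,0,0,0,0.06,0],
)

```text
t: 22.6
ee_pos: [0.6427, -0.0258, 0.1218]
ee_rot: [3.141, 0.15, 2.9]
wrist_force: [-7.1, 0.5, 10.9]
gripper_width: 0.0003
grip_force: 5.5
```

Request:
play_rows(
  moves=[0,0,0,0,0,0.03,0,0,0,0,0,0,0.05,0,0,0,0,0,0,0.05,0],
)

```text
t: 22.98
ee_pos: [0.6428, -0.0258, 0.1217]
ee_rot: [3.141, 0.151, 2.9]
wrist_force: [-9.7, 1.3, 13.6]
gripper_width: -0.0002
grip_force: 7.2
```

Request:
play_rows(
  moves=[0,0,0,0,0,-0.15,0,0,0,0,0,0,-0.35,0,0,0,0,0,0,-0.6,0,0,0,0,0,0,-1.2,0,0,0,0,0,0,-2,0,0,0,0,0,0,-3,0,0,0,0,1.5,0,-3.6,0,0,0,0,3,0,-3.8,0,0,0,0,4.5,0,-3.8,0,0,0,0,6,0,-3.8,0],
)

```text
t: 24.22
ee_pos: [0.4531, 0.0209, 0.2058]
ee_rot: [3.141, 0.152, 2.9]
wrist_force: [-0.0, 0.3, 1.2]
gripper_width: 0.0003
grip_force: 0.0
```

Run:
```python
from h import *
where()
a=[]
for c in("top","side"):
    p=vision.capture(c); s=p["pixels"][90:290,200:400] if c=="top" else p["pixels"][150:350,180:380]
    a.append(cv2.resize(s[:,:,::-1],(400,400),interpolation=cv2.INTER_CUBIC))
cv2.imwrite("pics/b8.png",np.hstack(a))
```

```text
t 24.23 sampler-frame TCP mm [-143.3   -0.6  205.8] rpy [3.141 0.152 2.9  ] F [-0.1  0.3  1.2]
```

View pics/b8.png

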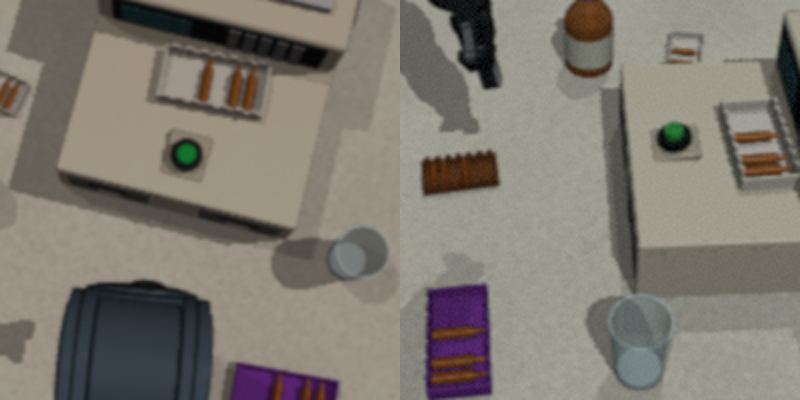

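Both drawers look flush, the key at (675,135) in the crop is back up, and the bottle, beaker and tray have not moved. I'm handing the job in.

```bash
python3 -c "
from h import *
print(r.finish_job())"
```

```text
the job is handed in; nothing more can be done
None
```

I handed the job in at about 24 s: both drawers are pushed fully home, and then the green start key was pressed fully down and came back up. The final pictures show the bottle, beaker and ampoule tray unmoved, but the closed drawers hide the vials, so I could not check directly that they are still standing.

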